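# Roll the bench calliper's wheel to close its gap to the limit mark

### The arm

A 7-joint arm with a two-finger parallel gripper is mounted at the origin on the work surface. World frame = base frame: x ahead of the robot, y to its left, z up, the work surface at z = 0. Lengths are in m, angles in rad, forces in N, time in s.
With the tool pointing down it reaches from about 0.425 to 0.8 m from the base axis. Payload 8.3 kg.
Tool frame: the origin (TCP) lies at the very end of the fingers, on their centre line; the grasp point (between the pads) lies behind it (manip.tcp_to_grasp is the y of the grasp point in the tool frame, in m); y points along the fingers, z is the direction in which the jaws open and shut, and the axes are right-handed (so a half turn about y gives the same grasp; the last joint's range is limited). The gripper opens to 85 mm and grips with 20 to 120 N. Pads are 22 mm wide; open, the fingers measure 114 mm over their backs; the gripper's body (76 mm by 85 mm) begins 54 mm behind the grasp point. The pads swing forward as they close: fully open they stand 13 mm farther back than shut.
Start: joints at [1.158, 0.383, 0.016, 1.37, -0.006, 1.388, -0.046], TCP at [0.214, -0.587, 0.231] pointing down, gripper open.
Joint ranges: [-2.95, 2.95], [-0.25, 2.06], [-1.52, 1.56], [0.18, 2.33], [-1.44, 4.58], [0.02, 2.06], [-3.01, 3.01]. Speed limits (rad/s): [2.39, 2.39, 3.01, 3.01, 3.14, 3.14, 3.14].

### API

Orientations are given as a unit quaternion [w, x, y, z].
In Python, from cell import manip gives the robot as it stands.
- The arm moves only by the shell command python3 -m creep 'ROWS'. ROWS is JSON, a list of rows, each a list of 3 entries, a list of its own where there are three numbers: the closure, from 0 (fully open) to 1 (shut), then the shift along the tool's x, y, z in mm, then the turn about the tool's y in degrees. A call has 1 to 8 rows; each row is the pose to reach, as a shift and turn from the pose measured when the call began, along the tool's axes at that moment; what a row does not reach only later rows make up. A row lasts 1/12 s, in which the tool goes at most 41.7 mm and 7.16 degrees, less where a joint would pass 70% of its speed; a pose out of reach is approached as far as the arm can. A call with a gripper value outside its range is refused whole. The fingers move at their own pace and stop on an object; the grip force is fixed at half the most. Time passes only in rows, so rows that repeat a pose let the fingers close. It gives the time, the measured TCP pose, the force and the opening at its end, in the units of the state.
- manip.read_state(): the state, without advancing time (a new reading comes with each control period).
- manip.grab_frame(name): name is "scene" or "top" or "wrist"; returns a dict with "pixels" (480x640x3 uint8, blue, green, red), "z_map" (480x640 float32, m along the optical axis (not along the pixel's ray), 0 where there is no reading), "camera_matrix" (3x3 intrinsics, pixels), "rvec" (rotation vector, rad) and "tvec" (3), from world to camera coordinates, as OpenCV has them. Camera axes: x right, y down, z forward; pixel columns grow to the right and rows downward; lengths in m; the calibration is good to about 2 mm. A picture is of the moment at which its call begins.
- manip.finish_job(): hands the job in, once; it reports no verdict.
The state is a dict: "t": time; "joint_pos": joint angles; "dq": joint speeds; "joint_efforts": joint torques, N m; "tcp_pos": TCP position; "tcp_rot": TCP orientation; "wrist_force": force on the tool from outside, world axes, zero at the start; "moment": the same for the moment, N m; "gripper_width": opening from 0.0 (shut) to 1.0 (fully open).
Only numpy, scipy, OpenCV 4.12 (cv2) and the standard library are available. Lean on these libraries where they do the work, as an engineer would, in place of code of your own. Each camera call takes 0.05 s, during which the arm holds its last target. There are 200 camera calls.

### The job

Set the bench calliper ready for sizing stem sections: lay a fingertip on top of its knurled wheel and roll the wheel, stroke by stroke, until the sliding jaw has closed the gap to the gauge mark, that is, until the jaw's index point stands level with the point of the little limit rider on the scale. Move the jaw only by the wheel, leave the rider where it is, take nothing up and leave everything else on the counter undisturbed; finish with the hand clear of it all.

Things in the scene. Friction and masses are not known exactly. Their poses are not given: they have to be found in the camera images.
- calliper: bench calliper, fixed to the counter: grey base 130 mm (x) by 320 mm (y), 18 mm high, with a steel bed along its y axis (top at 32 mm). Steel anvil near the +y end, 72 mm tall, measuring face at y = +105 mm; scale bar along the bed's +x side; knurled wheel near the -y end between two aluminium cheeks (tops at 60 mm). Origin on the counter under the bed's centre line, z up
- wheel: knurled steel wheel, 56 mm diameter, 14 mm wide, level axle along the calliper's x; origin at its centre, 50 mm up; its y and z axes turn with it. Dragging the top of its rim towards the calliper's +y (to the anvil) closes the gap: 12 mm of jaw travel for 28 mm of rim, jaw going the finger's way; dragging back opens it. Resists with about 1.2 N at the rim and stays where it is left
- wheel_top (a point): highest point of the wheel's rim, 78 mm above the counter, at x = +14, y = -85 mm of the calliper (does not turn with the wheel; axes as the calliper's). The rim stands 18 mm proud of the cheeks. The jaw's brass rack rod, 8 mm wide, top at 70 mm, runs along y at x = 0 of the calliper, 14 mm to the -x side of the wheel's middle plane
- jaw: sliding steel jaw with its brass rack rod; blade 36 mm wide, top at 72 mm. Origin on the bed's centre line in the plane of its measuring face, 32 mm above the counter; axes as the calliper's. Its index point, on the +x side in line with the face, ends at x = +41 mm. Slides only along the calliper's y; starts 53 to 64 mm from the anvil
- rider: the gauge mark: dark steel limit rider, 14 mm block with a clamp screw, on the scale bar's outer edge (x = +57 to +79 mm), its point looking inwards, tip at x = +43 mm. Axes as the calliper's; origin on the bed's centre line at the y of its point, 32 mm up: the jaw is at the mark when both origins have the same y along the calliper. 11 to 38 mm ahead of the jaw at the start
- funnel_jar: the wide aluminium funnel clipped over a glass jar: loose, 140 mm across its rim, 182 mm tall; origin at the centre of the jar's underside
- stem: a dull black crinoid stem section standing on end, loose: 23 mm across, 45 mm tall; origin at the centre of its underside
- resin: an amber resin block lying flat, loose: 50 x 34 x 24 mm high; origin at the centre of its underside
- tweezers: a pair of brass tweezers lying flat, loose: 130 mm long, 8 mm high; origin at its middle on the counter
- peg_rack: a small oak rack with six wooden pegs, loose: 50 x 150 mm, 68 mm to the tallest peg; origin at the centre of its underside
- tray: a white divided sorting tray with small fossils, loose: 110 x 150 x 22 mm; origin at the centre of its underside
- dish: a low glass dish, loose: 90 mm across, 14 mm tall; origin at the centre of its underside
- brush: a dusting brush lying flat, loose: 170 mm long; origin on the counter under it

How it is judged:
On the way:
1. a finger on the knurled wheel has rolled it so far that the jaw has moved 3 mm (contact force between the fingers and wheel above 0.3 N and distance of jaw from where it was at the start of the episode above 0.003 m), for 0.05 s.
At the end, for the whole second after the job is handed in: the jaw's index point is level with the rider's point within 2.5 mm (half a division of the scale) along the calliper's y axis, jaw and wheel at rest, the rider not moved more than 2 mm and every loose thing within 15 mm of where it stood (y of jaw in the frame of rider between -0.0025 and 0.0025 m and linear speed of jaw below 0.002 m/s and angular speed of wheel below 0.05 rad/s and distance of rider from where it was at the start of the episode below 0.002 m and distance of each of funnel_jar, stem, resin, tweezers, peg_rack, tray, dish, brush from where it was at the start of the episode below 0.015 m); the robot touches nothing.
It fails at once if the robot pushes the sliding jaw or its rack itself (more than 2 N) (contact force between any of the arm, the fingers and jaw above 2 N).
It fails at once if the limit rider is moved more than 2 mm (distance of rider from where it was at the start of the episode above 0.002 m).
It fails at once if a loose thing is lifted or pushed more than 15 mm (distance of any of funnel_jar, stem, resin, tweezers, peg_rack, tray, dish, brush from where it was at the start of the episode above 0.015 m).
It also fails if it takes over 61 s, if anything falls off the work surface, if the arm or the gripper's body presses on something with over 40 N, if the wrist force passes 120 N, or if a joint passes its speed limit or range.

## Working session

There is one attempt and no reset: what is moved stays moved. The work goes in short steps, Python scripts to look and compute and a shell command to move; the robot and the scene stay as the last step left them, time stands still between calls to the robot, and variables do not carry over. Pictures are saved under pics/ and viewed, about 8 in all and at most 12, crops included, and the job is handed in when it is done.

```bash
mkdir -p pics; cat > h.py <<'E'
import numpy as np, cv2
from cell import manip
def grab(n):
    f=manip.grab_frame(n); np.savez('/tmp/%s.npz'%n,**{k:f[k] for k in f}); return f
def load(n): return dict(np.load('/tmp/%s.npz'%n))
def p2w(f,u,v,z=None,plane=None):
    K=np.array(f['camera_matrix']);R=cv2.Rodrigues(np.array(f['rvec'],float))[0];t=np.array(f['tvec'],float).ravel()
    r=np.linalg.inv(K)@[u,v,1]; c=-R.T@t; d=R.T@r
    if plane is not None: return c+d*(plane-c[2])/d[2]
    z=f['z_map'][int(v),int(u)] if z is None else z
    return c+d*z
def w2p(f,P):
    return cv2.projectPoints(np.array(P,float).reshape(-1,3),np.array(f['rvec'],float),np.array(f['tvec'],float),np.array(f['camera_matrix'],float),None)[0].reshape(-1,2)
E
python3 - <<'E'
from h import *
for n in('scene','top'):
    f=grab(n); cv2.imwrite(f'pics/{n}0.png',f['pixels'])
print(manip.read_state(), manip.tcp_to_grasp)
E
```

```text
{'t': 0.1, 'joint_pos': array([ 1.15810009,  0.38414913,  0.01635328,  1.37106993, -0.00630519,
        1.38819128, -0.04651863]), 'dq': array([-0.00117203,  0.0005071 ,  0.0005178 , -0.00249059,  0.00119821,
       -0.00018697,  0.00146736]), 'joint_efforts': array([ 2.57491716e-03, -6.29132938e+01,  8.47213715e-01, -3.72757173e+01,
        1.69068540e-02,  1.04430289e-02,  3.42798421e-05]), 'tcp_pos': array([ 0.21408248, -0.586701  ,  0.23037232]), 'tcp_rot': array([ 0.12295111, -0.12317748,  0.6969303 , -0.6957    ]), 'wrist_force': array([0.10397484, 0.36627186, 0.2227818 ]), 'moment': array([ 0.03523258, -0.02274239,  0.03965115]), 'gripper_width': 0.9986755791198059} -0.0187
```

View pics/top0.png

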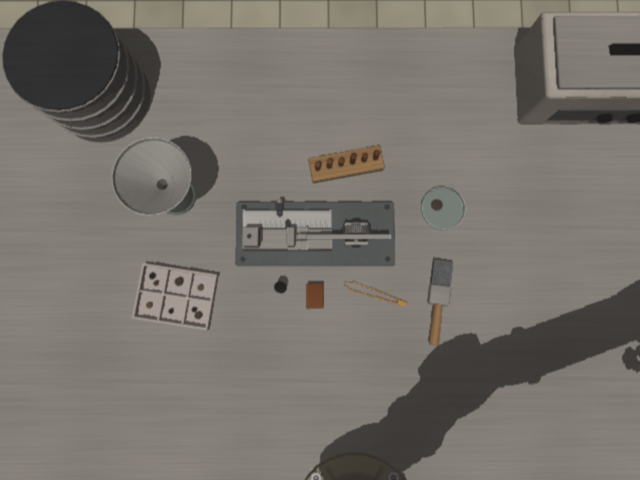

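View pics/scene0.png

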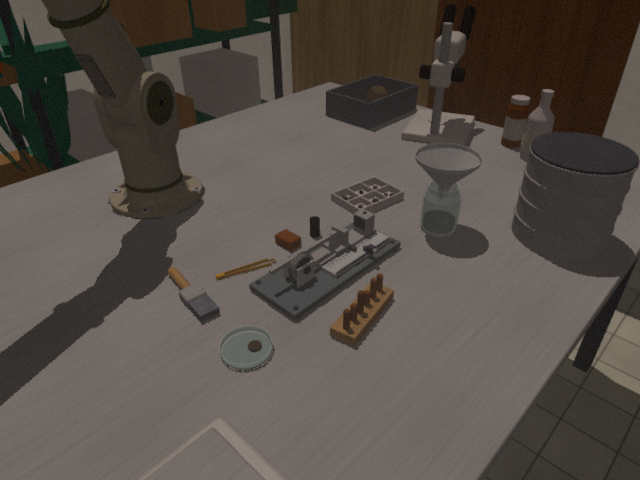

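The top view shows the calliper at about (236..395, 201..266) with the anvil at left (252,236), jaw at about (292,236), rider at about (281,207) and wheel at about (356,233). I'll enlarge it and measure the base.

```bash
python3 - <<'E'
from h import *
f=load('top')
c=f['pixels'][190:275,230:400]
cv2.imwrite('pics/c1.png',cv2.resize(c,None,fx=4.7,fy=4.7,interpolation=cv2.INTER_CUBIC))
for u,v in [(236,201),(394,201),(395,266),(236,266)]: print(u,v,p2w(f,u,v,plane=.018).round(4))
print(p2w(f,356,231).round(4), p2w(f,386,236).round(4),f['camera_matrix'],cv2.Rodrigues(f['rvec'])[0].round(3))
E
```

```text
236 201 [0.6091 0.2341 0.018 ]
394 201 [ 0.6082 -0.0865  0.018 ]
395 266 [ 0.4761 -0.0858  0.018 ]
236 266 [0.4771 0.2321 0.018 ]
[ 0.5391 -0.0046  0.0774] [ 0.5303 -0.0628  0.0687] [[574.38044178   0.         320.45663438]
 [  0.         574.38044178 232.12553282]
 [  0.           0.           1.        ]] [[-0.004 -1.     0.005]
 [-0.992  0.003 -0.13 ]
 [ 0.13  -0.005 -0.991]]
```

View pics/c1.png

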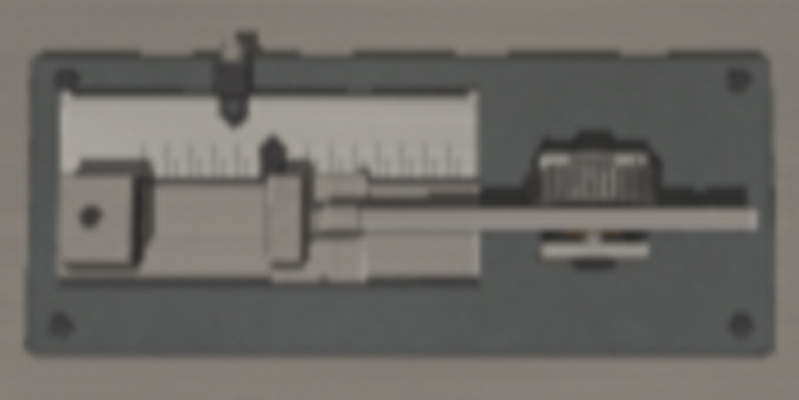

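```bash
cat >> h.py <<'E'
from scipy.spatial.transform import Rotation as Ro
def tool(): 
    s=manip.read_state(); w,x,y,z=s['tcp_rot']; return s,Ro.from_quat([x,y,z,w]).as_matrix()
def delta(target):
    s,R=tool(); print('t',s['t'],'tcp',s['tcp_pos'].round(4),'F',s['wrist_force'].round(2)); print('tool-shift mm',(R.T@(np.array(target)-s['tcp_pos'])*1000).round(1))
E
python3 - <<'E'
from h import *
s,R=tool(); print(R.round(3)); delta([.545,-.01,.23])
f=load('top')
for a,b in [('rod',(236,370,390)),('wheel',(228,350,362))]:
    v,u0,u1=b
    for vv in range(v-4,v+5): print(a,vv,p2w(f,(u0+u1)//2,vv).round(4))
E
```

```text
[[-0.939 -0.001  0.343]
 [-0.343  0.002 -0.939]
 [ 0.    -1.    -0.002]]
t 0.1 tcp [ 0.2141 -0.5867  0.2304] F [0.1  0.37 0.22]
tool-shift mm [-508.5    1.1 -428.3]
rod 232 [ 0.5447 -0.0569  0.0185]
rod 233 [ 0.5421 -0.0564  0.0227]
rod 234 [ 0.5402 -0.0565  0.0215]
rod 235 [ 0.532  -0.051   0.0714]
rod 236 [ 0.5303 -0.0512  0.0693]
rod 237 [ 0.5278 -0.0507  0.0734]
rod 238 [ 0.5262 -0.051   0.0708]
rod 239 [ 0.5306 -0.0567  0.0179]
rod 240 [ 0.5286 -0.0568  0.0174]
wheel 224 [ 0.5555 -0.0061  0.0572]
wheel 225 [ 0.55   -0.0044  0.0821]
wheel 226 [ 0.5483 -0.0045  0.0805]
wheel 227 [ 0.5475 -0.005   0.0723]
wheel 228 [ 0.5448 -0.0046  0.0778]
wheel 229 [ 0.5421 -0.0042  0.0832]
wheel 230 [ 0.5406 -0.0044  0.0801]
wheel 231 [ 0.5391 -0.0046  0.0774]
wheel 232 [ 0.537  -0.0045  0.0782]
```

```bash
python3 -m creep '[[0.5,[-30,0,-25],3],[1,[-60,0,-50],6],[1,[-90,0,-75],9],[1,[-120,0,-101],12],[1,[-150,0,-126],15],[1,[-180,0,-151],18],[1,[-210,0,-177],20],[1,[-240,0,-202],20]]'; python3 -c "
from h import *
delta([.545,-.03,.23])"
```

```text
t: 0.77
tcp_pos: [0.3706, -0.3127, 0.2305]
tcp_rot: [-0.001, 0.0, 0.708, -0.706]
wrist_force: [0.6, 0.0, -0.4]
gripper_width: 0.002
t 0.7667 tcp [ 0.3706 -0.3127  0.2305] F [ 0.61  0.01 -0.42]
tool-shift mm [-173.9    0.8 -282.9]
```

```bash
python3 -m creep '[[1,[-20,0,-33],0],[1,[-40,0,-66],0],[1,[-60,0,-99],0],[1,[-80,0,-132],0],[1,[-100,0,-165],0],[1,[-120,0,-198],0],[1,[-140,0,-231],0],[1,[-160,0,-264],0]]';python3 -m creep '[[1,[-14,0,-19],0],[1,[-14,0,-19],0],[1,[-14,0,-19],0]]'; python3 -c "
from h import *
delta([.545,-.005,.23])
f=grab('wrist'); cv2.imwrite('pics/w1.png',f['pixels'])"
```

```text
t: 1.43
tcp_pos: [0.5315, -0.0472, 0.2306]
tcp_rot: [-0.001, 0.0, 0.708, -0.707]
wrist_force: [1.2, -0.5, 0.5]
gripper_width: 0.001
t: 1.68
tcp_pos: [0.5456, -0.0263, 0.2299]
tcp_rot: [-0.0, -0.002, 0.708, -0.706]
wrist_force: [-1.0, -1.3, 0.2]
gripper_width: -0.001
t 1.6833 tcp [ 0.5456 -0.0263  0.2299] F [-1.   -1.29  0.19]
tool-shift mm [  0.6  -0.  -21.3]
```

View pics/w1.png

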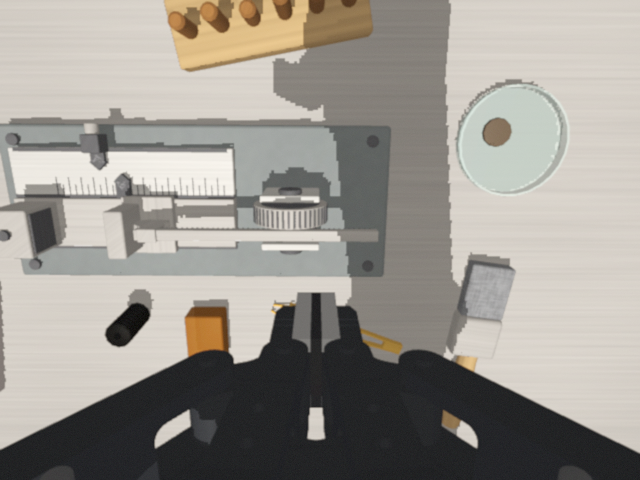

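The wrist view shows the wheel rim at (290,213), rod at row 236, index tip (123,177), rider tip (98,166), and shut fingertips at (316,293).

```bash
python3 - <<'E'
from h import *
f=load('wrist')
for n,u,v in [('wheel',290,213),('wheel',256,213),('wheel',326,213),('whl top row',290,204),('whl bot',290,226),('rodend',376,236),('rod',200,236),('idx',123,181),('idx',123,178),('rid',98,161),('rid',98,164),('scale',180,165)]:
    print(n,p2w(f,u,v).round(4))
print('78', p2w(f,290,204,plane=.078).round(4),p2w(f,290,222,plane=.078).round(4))
for s in (.036,.04): print(s,p2w(f,123,176,plane=s).round(4),p2w(f,98,167,plane=s).round(4))
c=f['pixels'][120:270,70:340]
cv2.imwrite('pics/c2.png',cv2.resize(c,None,fx=2.9,fy=2.9,interpolation=cv2.INTER_CUBIC))
E
```

```text
wheel [ 0.5512 -0.0073  0.0755]
wheel [0.5485 0.0185 0.0632]
wheel [ 0.5467 -0.0332  0.0541]
whl top row [ 0.5544 -0.0063  0.0584]
whl bot [ 0.5421 -0.0072  0.0768]
rodend [ 0.5329 -0.0695  0.0692]
rod [0.5324 0.0594 0.0685]
idx [0.5676 0.1273 0.0325]
idx [0.5702 0.1264 0.034 ]
rid [0.5833 0.1448 0.033 ]
rid [0.5808 0.1457 0.0318]
scale [0.5795 0.0833 0.0254]
78 [ 0.5581 -0.0075  0.078 ] [ 0.5453 -0.0074  0.078 ]
0.036 [0.572  0.1253 0.036 ] [0.5789 0.1439 0.036 ]
0.04 [0.5725 0.1235 0.04  ] [0.5794 0.1418 0.04  ]
```

View pics/c2.png

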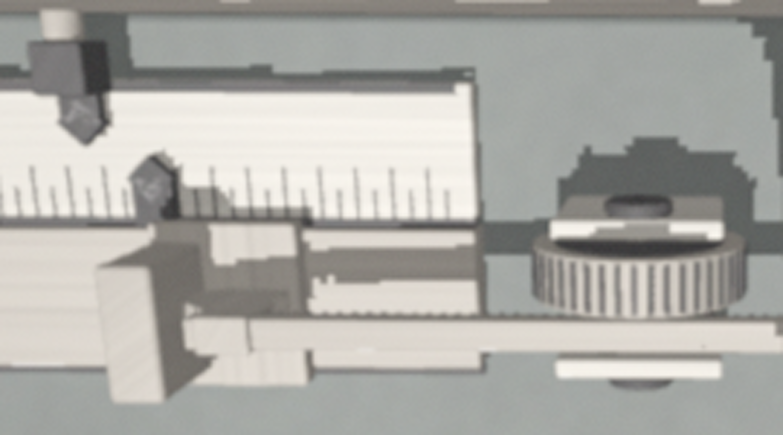

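```bash
python3 -m creep '[[1,[-5,30,-8],0],[1,[-5,65,-8],0],[1,[-5,100,-8],0],[1,[-5,130,-8],0],[1,[-5,138,-8],0],[1,[-5,138,-8],0],[1,[-5,138,-8],0]]'; python3 -c "
from h import *
delta([.551,-.0175,.078])
f=grab('wrist'); cv2.imwrite('pics/w2.png',f['pixels'])"
```

```text
t: 2.32
tcp_pos: [0.5502, -0.0209, 0.0931]
tcp_rot: [-0.002, 0.0, 0.708, -0.707]
wrist_force: [0.5, 0.3, 0.9]
gripper_width: 0.003
t 2.3167 tcp [ 0.5502 -0.0209  0.0931] F [0.51 0.31 0.88]
tool-shift mm [-0.8 15.1 -3.4]
```

View pics/w2.png

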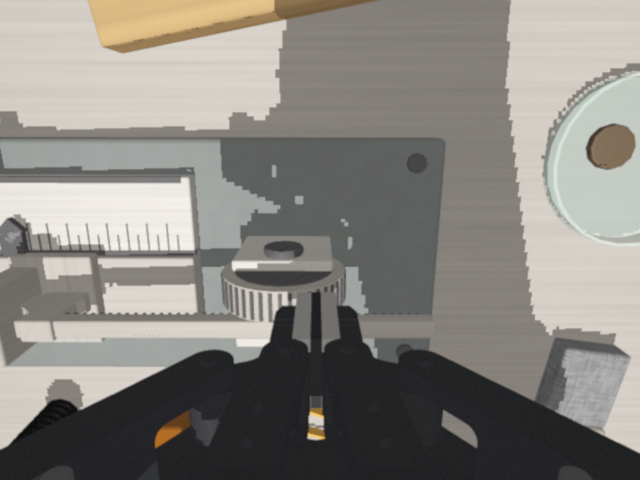

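```bash
python3 -m creep '[[1,[-1,6,-5],0],[1,[-1,12,-5],0],[1,[-1,13,-5],0],[1,[-1,13,-5],0]]'; python3 -m creep '[[1,[0,2,0],0],[1,[0,2,0],0],[1,[0,2,0],0]]'
```

```text
t: 2.7
tcp_pos: [0.552, -0.0155, 0.081]
tcp_rot: [-0.001, 0.001, 0.708, -0.707]
wrist_force: [0.1, -0.5, -0.0]
gripper_width: -0.005
t: 2.95
tcp_pos: [0.5519, -0.0155, 0.079]
tcp_rot: [-0.001, 0.0, 0.708, -0.707]
wrist_force: [0.4, 1.1, -1.0]
gripper_width: 0.001
```

```bash
python3 -m creep '[[1,[0,1.5,0],0],[1,[0,1.5,0],0],[1,[0,1.5,0],0]]'; python3 -m creep '[[1,[0,1,0],0],[1,[0,1,0],0]]'
```

```text
t: 3.2
tcp_pos: [0.5522, -0.0155, 0.0778]
tcp_rot: [-0.001, 0.001, 0.708, -0.707]
wrist_force: [-0.6, 0.5, 3.5]
gripper_width: -0.002
t: 3.37
tcp_pos: [0.5523, -0.0156, 0.0775]
tcp_rot: [-0.0, 0.001, 0.707, -0.707]
wrist_force: [-3.4, -0.5, 8.1]
gripper_width: 0.001
```

```bash
python3 -m creep '[[1,[0,1,-2],0],[1,[0,1,-4],0],[1,[0,1,-6],0],[1,[0,1,-8],0],[1,[0,1,-10],0],[1,[0,1,-12],0],[1,[0,1,-14],0],[1,[0,1,-14],0]]'; python3 -c "
from h import *
f=grab('wrist'); c=f['pixels'][150:400,0:400];cv2.imwrite('pics/w3.png',cv2.resize(c,None,fx=2,fy=2,interpolation=cv2.INTER_CUBIC))
"
```

```text
t: 4.03
tcp_pos: [0.5525, -0.0014, 0.0778]
tcp_rot: [-0.0, 0.001, 0.707, -0.707]
wrist_force: [-4.9, -0.6, 13.0]
gripper_width: -0.0
```

View pics/w3.png

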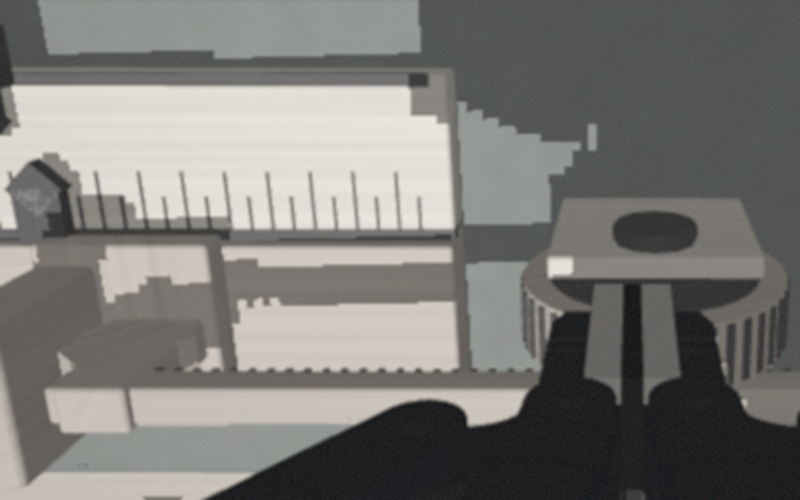

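The index tip is now at px (18,230), and the rider is just outside the left edge. I'll work out its y.

```bash
python3 - <<'E'
from h import *
f=load('wrist')
print(p2w(f,18.5,230,plane=.034).round(4), p2w(f,19,240).round(4))
P=[[.574,.126,.034],[.574,.132,.034]]
print(w2p(f,P))
E
```

```text
[0.5745 0.1315 0.034 ] [0.5697 0.1325 0.0336]
[[ 31.11014225 230.96565506]
 [ 17.66022995 230.9886398 ]]
```

```bash
python3 -m creep '[[1,[0,-6,0],0],[1,[0,-7,0],0],[1,[0,-7,8],0],[1,[0,-7,15],0],[1,[0,-7,15],0],[1,[0,-2,15],0],[1,[0,0,15],0],[1,[0,0,15],0]]'; python3 -m creep '[[1,[0,1,0],0],[1,[0,1,-2],0],[1,[0,1,-4],0],[1,[0,1,-6],0],[1,[0,1,-8],0],[1,[0,1,-11],0],[1,[0,1,-14],0],[1,[0,1,-14],0]]'
```

```text
t: 4.75
tcp_pos: [0.5525, -0.0168, 0.0776]
tcp_rot: [0.0, -0.001, -0.707, 0.707]
wrist_force: [-1.5, -2.5, 3.5]
gripper_width: -0.001
t: 5.42
tcp_pos: [0.5528, -0.0019, 0.0778]
tcp_rot: [-0.0, -0.001, -0.707, 0.707]
wrist_force: [-5.1, 0.6, 14.6]
gripper_width: 0.002
```

```bash
python3 -m creep '[[1,[0,-25,0],0],[1,[0,-60,-10],0],[1,[0,-90,-40],0],[1,[0,-110,-70],0],[1,[0,-120,-90],0],[1,[0,-120,-90],0],[1,[0,-120,-90],0]]'; python3 - <<'E'
from h import *
f=grab('wrist')
print(w2p(f,[[.574,.138,.034],[.576,.1436,.034]]))
u,v=w2p(f,[.575,.14,.034])[0].astype(int); print(u,v)
u0,v0=max(u-80,0),max(v-60,0); print(u0,v0)
c=f['pixels'][v0:v0+120,u0:u0+160]
cv2.imwrite('pics/c4.png',cv2.resize(c,None,fx=5,fy=5,interpolation=cv2.INTER_CUBIC))
E
```

```text
t: 6.0
tcp_pos: [0.5525, 0.0902, 0.1981]
tcp_rot: [0.002, 0.0, 0.707, -0.707]
wrist_force: [-0.4, -0.1, -0.7]
gripper_width: -0.004
[[249.81830962 189.64094471]
 [241.88924216 186.83958286]]
246 188
166 128
```

View pics/c4.png

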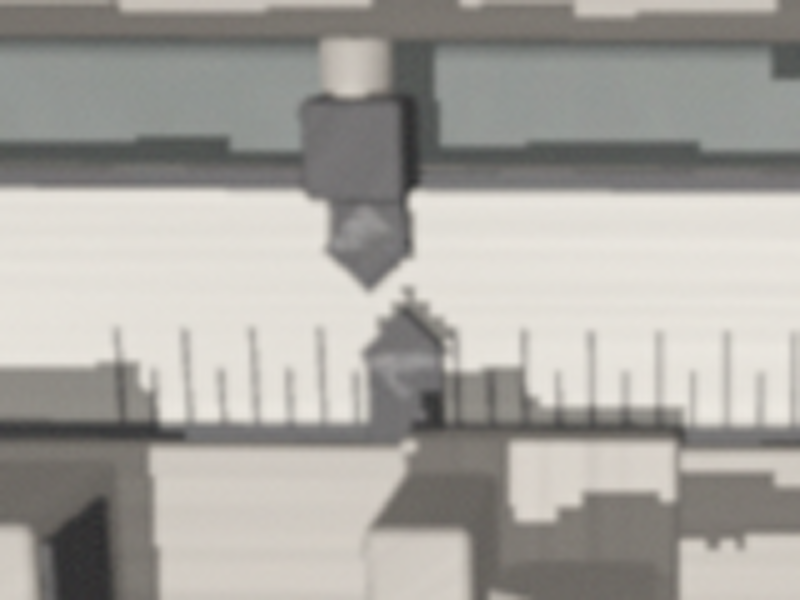

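Gap is now 5.1 mm: rider tip at crop (370,290), index tip at (405,305), 6.8 crop px per mm. That needs about 12 mm more rim.

```bash
python3 -m creep '[[1,[0,0,35],0],[1,[0,0,70],0],[1,[0,30,100],0],[1,[0,65,106],0],[1,[0,100,106],0],[1,[0,114,106],0],[1,[0,114,106],0],[1,[0,114,106],0]]'; python3 -m creep '[[1,[0,5,0],0],[1,[0,7,0],0],[1,[0,7,0],0],[1,[0,7,0],0]]'
```

```text
t: 6.72
tcp_pos: [0.5516, -0.0191, 0.0821]
tcp_rot: [0.001, -0.0, -0.707, 0.707]
wrist_force: [0.1, -0.3, 0.2]
gripper_width: -0.0
t: 7.05
tcp_pos: [0.5526, -0.0198, 0.0768]
tcp_rot: [0.0, -0.001, -0.706, 0.708]
wrist_force: [-0.9, -3.0, 5.5]
gripper_width: 0.002
```

```bash
python3 -m creep '[[1,[0,0.5,0],0],[1,[0,0.5,-2],0],[1,[0,0.3,-4],0],[1,[0,0,-6],0],[1,[0,0,-8],0],[1,[0,0,-10],0],[1,[0,0,-12],0],[1,[0,0,-12],0]]'; python3 -m creep '[[1,[0,-25,0],0],[1,[0,-60,-10],0],[1,[0,-90,-40],0],[1,[0,-110,-70],0],[1,[0,-120,-100],0],[1,[0,-120,-100],0],[1,[0,-120,-100],0]]'; python3 - <<'E'
from h import *
f=grab('wrist')
u,v=w2p(f,[.575,.14,.034])[0].astype(int)
u0,v0=max(u-80,0),max(v-60,0); print(u0,v0)
c=f['pixels'][v0:v0+120,u0:u0+160]
cv2.imwrite('pics/c5.png',cv2.resize(c,None,fx=5,fy=5,interpolation=cv2.INTER_CUBIC))
E
```

```text
t: 7.72
tcp_pos: [0.5534, -0.007, 0.078]
tcp_rot: [-0.001, -0.002, -0.706, 0.708]
wrist_force: [-0.6, -0.4, 7.1]
gripper_width: -0.002
t: 8.3
tcp_pos: [0.553, 0.0966, 0.1988]
tcp_rot: [-0.003, -0.0, -0.707, 0.707]
wrist_force: [-0.1, -1.4, -0.4]
gripper_width: 0.0
175 129
```

View pics/c5.png

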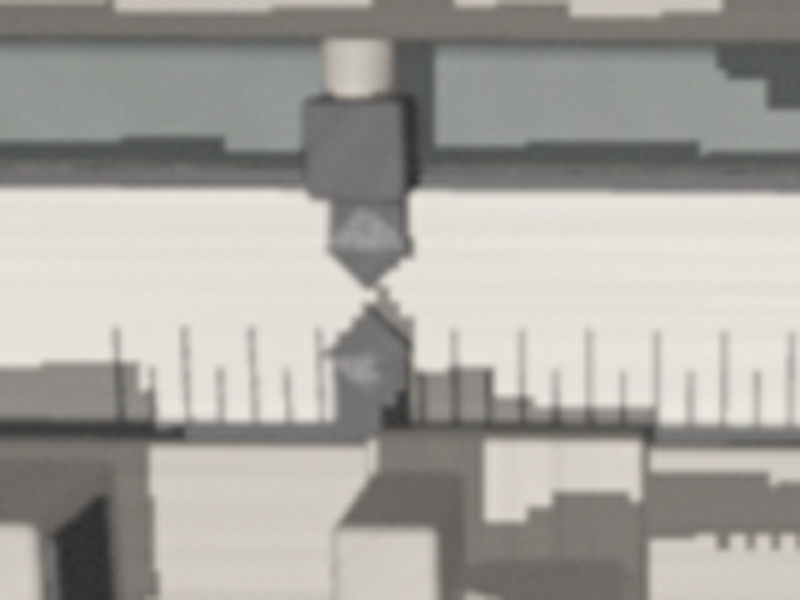

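The index tip (372,305) and rider tip (371,288) are level to well under 1 mm, and the hand is clear.

```bash
python3 -m creep '[[1,[0,-10,0],0],[1,[0,-10,0],0],[1,[0,-10,0],0]]'; python3 -c "
from cell import manip
manip.finish_job()"
```

```text
t: 8.6
tcp_pos: [0.5533, 0.0932, 0.2082]
tcp_rot: [-0.001, -0.002, -0.706, 0.708]
wrist_force: [-0.9, 0.9, 0.5]
gripper_width: -0.0
the job is handed in; nothing more can be done
```

I rolled the wheel with the shut fingertips in three strokes of about 14, 15 and 12 mm, which closed the jaw by about 17 mm to the gauge mark. I handed the job in at t ≈ 8.6 s.

- **Jaw at the mark:** the last wrist picture shows the index point and the rider's point level to about 0.2 mm, well inside the 2.5 mm allowed. I took no picture after the final 10 mm lift, which was made well clear of everything.
- **Hand clear:** the hand ended about 13 cm above the wheel. The wrist force was within its usual noise of about 1 N.
- **Pressing force:** the fingertip pressed on the wheel with up to about 15 N at the stroke ends where I read it.
- **Other objects:** all contact I planned and saw was on the wheel. The rider looked unmoved in the last two pictures. I did not re-measure the loose objects individually.
- **Disagreement:** the overhead camera put the calliper's bed line about 12 mm away from the middle of its base. I went by the wheel and rod seen in the wrist camera instead.

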